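# Set up the bench scale for long crates

## Robot

A 6-joint arm with a two-finger parallel gripper is mounted at the origin on the work surface. World frame = base frame: x ahead of the robot, y to its left, z up, the work surface at z = 0. Lengths are in mm, angles in rad, forces in N, time in s.
With the tool pointing down it reaches from about 300 to 775 mm from the base axis. Payload 14.6 kg.
Tool frame: the origin (TCP) lies midway between the tips of the shut fingers; the grasp point (between the pads) lies 19 mm behind it (manip.hold_point_z is the distance from the TCP to the grasp point, in mm); z points along the fingers, y is the direction in which the jaws open and shut (so a half turn about z gives the same grasp; the last joint's range is limited). The gripper opens to 94 mm and grips with 3 to 60 N. Pads are 16 mm wide; open, the fingers measure 119 mm over their backs; the gripper's body (75 mm by 177 mm) begins 78 mm behind the grasp point.
Start: joints at [1.144, 0.3, 1.521, -0, 1.321, -0.067], TCP at [193.645, 514.773, 205.446] pointing down, gripper open.
Joint ranges: [-3.03, 3.03], [-0.79, 2.21], [0.23, 2.52], [-1.04, 4.18], [0, 3.07], [-2.55, 2.55]. Speed limits (rad/s): [2.22, 2.22, 2.57, 3.14, 3.14, 3.14].

## Interface

Orientations are given as [roll, pitch, yaw] about the fixed x, y, z axes, in that order (R = Rz(yaw) Ry(pitch) Rx(roll)).
In Python, from cell import manip gives the robot as it stands.
- The arm moves only by the shell command python3 -m crank 'ROWS' [OPENING] [FORCE]. ROWS is JSON, a list of rows, each an object with "offset": the shift along the world's x, y, z in m, a list of three; "spin": the turn about the world's z in degrees. In form: [{"offset": [dx, dy, dz], "spin": spin}, ...]. A call has exactly 8 rows; each row is the pose to reach, as a shift and turn from the pose measured when the call began; what a row does not reach only later rows make up. A row lasts 1/12 s, in which the tool goes at most 41.7 mm and 7.16 degrees, less where a joint would pass 70% of its speed; a pose out of reach is approached as far as the arm can. A call with a gripper value outside its range is refused whole. OPENING is the opening, from 0 (shut) to 1 (fully open), set as the call begins (- or left out, the last holds). The fingers move at their own pace and stop on an object; FORCE is the grip in N (left out, the last holds). Time passes only in rows, so rows that repeat a pose let the fingers close, or fill a call up. It gives the time, the measured TCP pose, the force and the opening at its end, in the units of the state.
- manip.read_state(): the state, without advancing time (a new reading comes with each control period).
- manip.camera(name): name is "scene" or "top"; returns a dict with "pixels" (420x560x3 uint8, red, green, blue), "fx", "fy", "cx", "cy" (pixels), "extrinsics" (4x4, takes a point from world to camera coordinates). Camera axes: x right, y down, z forward; pixel columns grow to the right and rows downward; lengths in mm; the calibration is good to about 2 mm. A picture is of the moment at which its call begins. There is no depth.
- manip.sign_off(): hands the job in, once; it reports no verdict.
Trained networks look in a picture, given as the dict that the camera call returned (one of the last four; its "shot" number tells which), for a name from the list of things; names that differ only in an ending like _2 or _b are one class to them, and where a whole thing is asked for, a point or a joint stands for the part that bears it (a point fixed in the world has none). Each returns a list of dicts, best first, with "conf" (0 to 1); they miss things now and then, are a little off and sometimes report something else, mostly with a low value. They report only what shows in the picture. A call takes as long as a camera call.
- manip.search_frame(picture, name): "location" ([x, y, z] in mm, in world coordinates, good to about 4 mm: the middle of the surface that is visible of it).
- manip.masks_of(picture, name): "mask" (420x560 bool, what is visible of it).
The state is a dict: "clock": time; "joints": joint angles; "qd": joint speeds; "effort": joint torques, N m; "eef_pos": TCP position; "eef_rot": TCP orientation; "wrist_force": force on the tool from outside, world axes, zero at the start; "moment": the same for the moment, N m; "finger_gap": finger opening in mm.
Only numpy, scipy, OpenCV 4.12 (cv2) and the standard library are available. Lean on these libraries where they do the work, as an engineer would, in place of code of your own. Each camera call takes 0.05 s, during which the arm holds its last target. There are 200 camera calls.

## Task

Set up the bench scale for long crates: put the steel weighing plate on the scale base, down over both alignment pegs so that it lies flat on the base, and let go of it. Then take the spring-returned crate-rest leg by its upright black grip post, pull it out until the post is level with the arrow rider that marks the length, and, while still holding it there, press the raised forked cam lever fully down (sliding the gripping fingertips down the post does it; never shut the lever with the leg off its mark). Finish still gripping the post firmly, with the leg at the mark and the lever shut, so that a colleague can fit the locking pin, and leave the rider and the other things on the bench where they are.

Things in the scene. Friction and masses are not known exactly. Their poses are not given: they have to be found in the camera images.
- scale: Bench scale, fixed. Origin: centre of the 150 (x) x 200 (y) mm white base box, on the table; z up, x away from the robot at yaw 0. Base top 35 mm up. Display head behind the plate at x = 83 to 110 mm, 150 mm wide, 103 mm high. The leg's rail runs along y at x = -115 mm, on the robot's side of the base; a graduated strip 34 mm high runs beside it at x = -177 mm.
- seat (a point): Middle of the scale base's top face, 35 mm above the table; axes as the scale. The seated plate's underside centre belongs here, plate y along scale y (either way round). Two steel alignment pegs stand on the face at y = +70 and -70 mm, x = 0: 12 mm thick, 18 mm tall, tapered tips.
- plate_handle (a point): Centre of the crossbar of the loose plate's arched handle, 53 mm above the plate's underside. Crossbar 18 mm thick (x), 94 mm long (y), 14 mm high, with 34 mm free space beneath; grasp it across x. Axes as the plate, z up.
- plate_under (a point): Centre of the steel weighing plate's underside, right below plate_handle. Plate 140 (x) x 180 (y) x 12 mm, 0.35 to 0.7 kg, with two 16 mm through holes at y = +70 and -70 mm, x = 0. Axes as the plate. It starts flat on the table to the right of the scale.
- grip_post: Upright black grip post on the sliding leg, 18 x 18 mm square, faces square to the scale's x and y, 65 mm tall; origin at the centre of its foot, 43 mm above the table; axes as the scale. Grasp it near the top from above, fingers closing along the scale's y. It moves with the leg and has only slight turning play (0.05 rad).
- post_top (a point): Centre of the top face of the grip post, 108 mm above the table.
- leg (a joint): How far the leg is pulled out, towards the scale's -y: 0 (fully in, at the start) to 0.14 m. A spring draws it back in with 2 to 4.5 N: it never stays out by itself, even with the lever shut (the locking pin is not in yet). There is no stop at the mark; it can go past. The leg's end pad, up to 60 mm high, is 105 mm from the post towards -y.
- cam (a joint): Angle of the cam lever: 0 = flat, shut (end stop); starts open at 0.32 to 0.40 rad; stays where it is put. It takes about 3 to 4 N pressed down beside the post. Hinge axis along the scale's y, 36 mm from the post's centre on the robot's side (-x), 49 mm above the table. Fingers gripping the post along y and moved down it press both fork arms shut.
- cam_tip (a point): Middle of the cam lever's raised free end, upper face. The lever is a forked aluminium plate on the leg around the post, 72 mm long (x), 86 mm wide (y), 6 mm thick, with a 26 mm gap for the post. Shut, its upper face is 52 mm above the table; open, it is at most 78 mm high below a 32 mm wide finger at the post.
- length_mark (a point): Top of the dark arrow rider on the graduated strip, 64 mm above the table, 62 mm from the post's line towards -x; axes as the scale. The leg is at the mark when the post's centre has the same y as this point in the scale's frame. The rider is set at 55 to 105 mm of leg travel; it is stiff and stays where it is.
- tape: Bystander: roll of clear packing tape lying flat, 100 mm across, 48 mm high; leave it alone.
- tub: Bystander: jar with a white lid, 70 mm across, 90 mm high; leave it alone.
- scrub: Bystander: brush, 190 mm long, lying flat; leave it alone.
- marker: Bystander: white marker pen, 130 mm long, 16 mm thick, lying flat; leave it alone.
- bowl: Bystander: steel bowl, 140 mm across, 55 mm high; leave it alone.
- carton: Bystander: cardboard carton 120 x 100 x 80 mm; leave it alone.
- weight: Bystander: brass check weight, 44 mm across, 58 mm high; leave it alone.

How it is judged (in metres and radians):
On the way, in this order (a step that is already met when the one before it is completed fails the run):
1. the weighing plate lies flat on the scale base over both pegs, let go (horizontal distance between plate_under and seat below 0.005 m and z of plate_under in the frame of seat between -0.004 and 0.004 m and angle between the y axis of plate_under and the y axis of seat, either way round below 0.06 rad and angle between plate_under's own z axis and vertical below 0.04 rad and contact force between the fingers and plate below 0.3 N), for 0.2 s.
2. the leg is held by its grip post at the length mark (within 6 mm) with the cam lever still open (y of post_top in the frame of length_mark between -0.006 and 0.006 m and contact force between the fingers and grip_post above 5 N and value of joint cam above 0.2 rad), for 0.2 s.
At the end, for the whole second after the job is handed in: Plate on the base over both pegs (centre within 5 mm, height 4 mm, turned under 0.06 rad, tilted under 0.04), not touched by the fingers; fingers grip the post (pad forces sum to over 5 N); post within 6 mm of the length mark along the rail, still (under 10 mm/s); cam lever below 0.08 rad (all of step 1 and y of post_top in the frame of length_mark between -0.006 and 0.006 m and contact force between the fingers and grip_post above 5 N and value of joint cam below 0.08 rad and velocity of joint leg between -0.01 and 0.01 m/s); the arm keeps its last pose, push and grip.
It fails at once if the cam lever is more than half shut while the leg is more than 10 mm off the mark (value of joint cam below 0.15 rad and (y of post_top in the frame of length_mark above 0.01 m or y of post_top in the frame of length_mark below -0.01 m)).
It fails at once if the length-mark rider is moved more than 4 mm (distance of length_mark from where it was at the start of the episode above 0.004 m).
It fails at once if another thing on the bench is moved more than 30 mm (distance of any of tape, tub, scrub, marker, bowl, carton, weight from where it was at the start of the episode above 0.03 m).
It also fails if it takes over 59 s, if anything falls off the work surface, if the arm or the gripper's body presses on something with over 40 N, if the wrist force passes 120 N, or if a joint passes its speed limit or range.

## Working session

There is one attempt and no reset: what is moved stays moved. The work goes in short steps, Python scripts to look and compute and a shell command to move; the robot and the scene stay as the last step left them, time stands still between calls to the robot, and variables do not carry over. Pictures are saved under pics/ and viewed, about 8 in all and at most 12, crops included, and the job is handed in when it is done.

```bash
ls; mkdir -p pics; cat > h.py <<'E'
import numpy as np, cv2
from cell import manip
def ray(p,u,v,z):
    E=np.array(p["extrinsics"]);R,t=E[:3,:3],E[:3,3]
    d=R.T@np.array([(u-p["cx"])/p["fx"],(v-p["cy"])/p["fy"],1]);c=-R.T@t
    return c+d*(z-c[2])/d[2]
def proj(p,X):
    E=np.array(p["extrinsics"]);q=E[:3,:3]@np.array(X,float)+E[:3,3]
    return p["fx"]*q[0]/q[2]+p["cx"],p["fy"]*q[1]/q[2]+p["cy"]
def save(p,n): cv2.imwrite("pics/"+n,np.array(p["pixels"])[:,:,::-1])
E
python3 - <<'E'
from h import *
for c in("scene","top"):
    p=manip.camera(c);save(p,c+"0.png")
    E=np.array(p["extrinsics"]);print(c,(-E[:3,:3].T@E[:3,3]).round(),p["fx"])
    for n in("scale","seat","plate_handle","plate_under","grip_post","post_top","cam_tip","length_mark"):
        r=manip.search_frame(p,n);print(n,[(np.round(a["location"]).tolist(),round(a["conf"],2)) for a in r[:2]])
print(manip.read_state())
E
```

```text
pics
scene [1368.   84. 1158.] 545.6514076902539
scale [([605.0, 173.0, 38.0], 0.88), ([528.0, 211.0, 85.0], 0.61)]
seat [([603.0, 176.0, 34.0], 0.86), ([526.0, 209.0, 87.0], 0.33)]
plate_handle [([522.0, -255.0, 11.0], 0.6), ([446.0, 460.0, 27.0], 0.26)]
plate_under [([521.0, -253.0, 13.0], 0.72), ([524.0, 207.0, 84.0], 0.63)]
grip_post [([528.0, 210.0, 87.0], 0.68)]
post_top [([527.0, 209.0, 84.0], 0.54)]
cam_tip [([514.0, 196.0, 61.0], 0.69)]
length_mark [([694.0, -401.0, 18.0], 0.52)]
top [ 220.   11. 1649.] 491.6137515039972
scale [([601.0, 181.0, 31.0], 0.71), ([715.0, -49.0, 48.0], 0.16)]
seat [([600.0, 182.0, 37.0], 0.75), ([509.0, 212.0, 63.0], 0.54)]
plate_handle [([505.0, -257.0, 17.0], 0.63)]
plate_under [([502.0, -260.0, 6.0], 0.6), ([509.0, 214.0, 63.0], 0.33)]
grip_post []
post_top [([512.0, 208.0, 105.0], 0.53)]
cam_tip [([508.0, 214.0, 62.0], 0.97)]
length_mark []
{'clock': 0.9, 'joints': array([ 1.14439254e+00,  2.99919995e-01,  1.52100852e+00,  3.22136036e-06,
        1.32070881e+00, -6.66305679e-02]), 'qd': array([-0.00094313, -0.00037956, -0.00019958, -0.00109494,  0.00076412,
       -0.0029022 ]), 'effort': array([-9.98575306e-04, -5.31649125e+01, -3.52921522e+01,  7.08183507e-02,
        2.13332323e-02, -6.29549413e-05]), 'eef_pos': array([193.64514557, 514.76592007, 205.43100212]), 'eef_rot': array([-3.14154829e+00, -6.08820800e-06,  2.78181863e+00]), 'wrist_force': array([ 0.87680525,  0.89403216, -0.35025836]), 'moment': array([-0.02817961,  0.03657436,  0.00713005]), 'finger_gap': 93.89520816105596}
```

View pics/scene0.png

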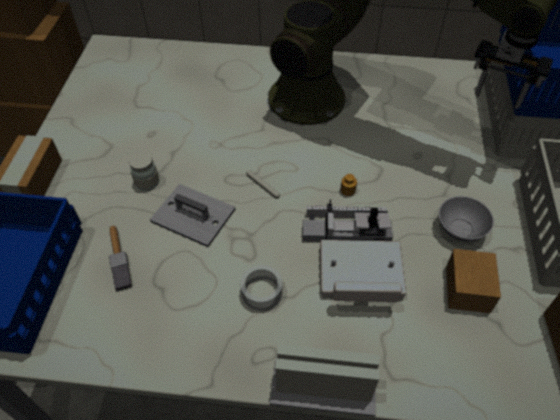

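View pics/top0.png

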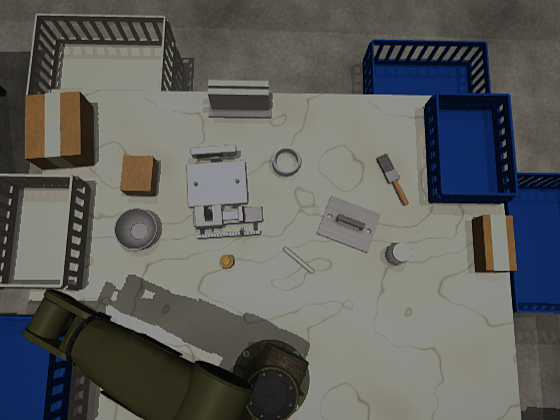

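Scene view: scale base at about (360,265), pegs (335,263) and (391,264), post (375,218), plate (193,213). Top view: plate at (348,222) turned about 20°, scale (217,185), rider and strip near (228,232). Next, enlarged crops to get sub-pixel positions.

```bash
python3 - <<'E'
from h import *
def crop(n,u,v,w,h,k):
    im=cv2.imread("pics/"+n)[v:v+h,u:u+w];im=cv2.convertScaleAbs(im,alpha=1.5,beta=10)
    return cv2.resize(im,None,fx=k,fy=k,interpolation=cv2.INTER_CUBIC)
a=np.hstack([crop("scene0.png",295,190,114,85,3.5),crop("scene0.png",140,170,114,85,3.5)])
b=np.hstack([crop("top0.png",175,140,114,85,3.5)*0+crop("top0.png",170,155,114,85,3.5),crop("top0.png",300,180,114,85,3.5)])
cv2.imwrite("pics/crop1.png",np.vstack([a,b]));print(np.vstack([a,b]).shape)
from cell import manip
E
```

```text
(596, 798, 3)
```

View pics/crop1.png

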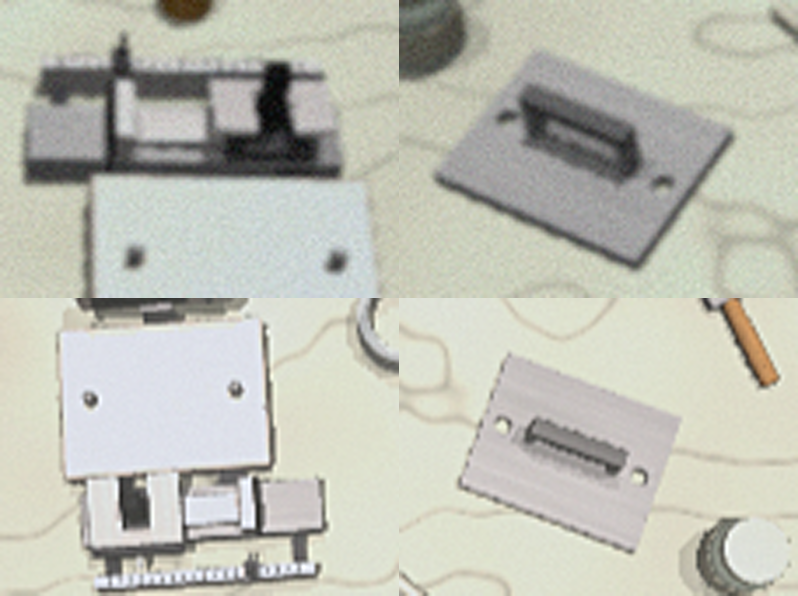

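Crops: pegs, post top, rider tip, plate corners and both plate holes are clear in both views. I'll fit the poses.

```bash
cat > fit.py <<'E'
from h import *
from scipy.optimize import least_squares
S,T=manip.camera("scene"),manip.camera("top")
off={"A":(S,0,0,295,190),"B":(S,399,0,140,170),"C":(T,0,298,170,155),"D":(T,399,298,300,180)}
def px(k,U,V):
    p,a,b,u,v=off[k];return p,(U-a+.5)/3.5-.5+u,(V-b+.5)/3.5-.5+v
def fit(obs,x0):
    def X(q,P):
        c,s=np.cos(q[2]),np.sin(q[2]);return [q[0]+c*P[0]-s*P[1],q[1]+s*P[0]+c*P[1],P[2]]
    def f(q):
        r=[]
        for k,U,V,P in obs:
            p,u,v=px(k,U,V);a=proj(p,X(q,P));r+=[a[0]-u,a[1]-v]
        return r
    s=least_squares(f,x0,loss="soft_l1");return s.x,np.array(f(s.x)).reshape(-1,2).round(1).tolist()
sc=[("A",135,257,(0,-70,44)),("A",337,262,(0,70,44)),("A",92,178,(-75,-100,35)),("A",366,180,(-75,100,35)),
 ("C",90,399,(0,70,44)),("C",235,389,(0,-70,44)),("C",60,333,(75,100,35)),("C",262,320,(75,-100,35)),("C",272,467,(-75,-100,35)),("C",67,479,(-75,100,35))]
pl=[("B",541,53,(-70,-90,12)),("B",731,133,(-70,90,12)),("B",638,262,(70,90,12)),("B",437,177,(70,-90,12)),("B",507,117,(0,-70,12)),("B",663,183,(0,70,12)),
 ("D",510,353,(70,90,12)),("D",681,419,(70,-90,12)),("D",633,552,(-70,-90,12)),("D",460,487,(-70,90,12)),("D",503,425,(0,70,12)),("D",640,477,(0,-70,12))]
q,r=fit(sc,[600,176,0]);print("scale",q.round(3),r)
for k in "AC":
    qq,_=fit([o for o in sc if o[0]==k],q);print(k,qq.round(3))
P,r=fit(pl,[505,-257,-.3]);print("plate",P.round(3),r)
for k in "BD":
    qq,_=fit([o for o in pl if o[0]==k],P);print(k,qq.round(3))
c,s=np.cos(q[2]),np.sin(q[2]);R=np.array([[c,s],[-s,c]])
for n,k,U,V,z in [("post","A",277,66,108),("rider","A",122,38,64),("post","C",133,479,108),("rider","C",252,556,64)]:
    p,u,v=px(k,U,V);w=ray(p,u,v,z);print(n,k,w.round(1),"in scale",(R@(w[:2]-q[:2])).round(1))
E
python3 fit.py
```

```text
scale [6.37787e+02 1.88146e+02 8.20000e-02] [[-0.6, -1.1], [-0.2, -1.1], [-1.2, -2.1], [0.3, -0.7], [-0.2, -0.5], [-0.0, -0.3], [-1.0, -1.7], [-0.0, -1.7], [-0.3, -0.9], [-1.4, -0.4]]
A [6.41237e+02 1.89625e+02 9.30000e-02]
C [6.34873e+02 1.86531e+02 8.30000e-02]
plate [ 5.08136e+02 -2.60492e+02 -3.58000e-01] [[-1.4, -1.6], [0.5, -1.6], [-0.6, -0.1], [-1.4, -1.3], [0.0, 0.1], [-0.1, 0.0], [-1.0, -0.4], [-0.2, -0.4], [0.1, -0.2], [-0.9, -0.9], [-0.5, -0.1], [-0.7, -0.1]]
B [ 5.10191e+02 -2.58739e+02 -3.58000e-01]
D [ 5.07010e+02 -2.62361e+02 -3.58000e-01]
post A [518.7 207.8 108. ] in scale [-117.1   29.4]
rider A [469.3  98.9  64. ] in scale [-175.2  -75.2]
post C [539.4 204.8 108. ] in scale [-96.7  24.6]
rider C [476.9  96.8  64. ] in scale [-167.8  -77.8]
```

```bash
R='[{"offset":[0.013,-0.032,0],"spin":-4},{"offset":[0.026,-0.064,0],"spin":-8},{"offset":[0.039,-0.096,0],"spin":-12},{"offset":[0.052,-0.129,0],"spin":-16},{"offset":[0.065,-0.161,0],"spin":-20},{"offset":[0.078,-0.193,0],"spin":-24},{"offset":[0.091,-0.226,0],"spin":-27},{"offset":[0.105,-0.258,0],"spin":-30}]'; python3 -m crank '[{"offset":[0.013,-0.032,0],"spin":-4},{"offset":[0.026,-0.064,0],"spin":-8},{"offset":[0.039,-0.096,0],"spin":-12},{"offset":[0.052,-0.129,0],"spin":-16},{"offset":[0.065,-0.161,0],"spin":-20},{"offset":[0.078,-0.193,0],"spin":-24},{"offset":[0.091,-0.226,0],"spin":-27},{"offset":[0.105,-0.258,0],"spin":-30}]' 0.6 20
```

```text
clock: 1.67
eef_pos: [298.8, 255.2, 205.6]
eef_rot: [3.141, 0.0, 2.256]
wrist_force: [-0.1, 0.4, 0.6]
finger_gap: 56.7
```

```bash
python3 -m crank '[{"offset":[0.013,-0.032,0],"spin":-4},{"offset":[0.026,-0.064,0],"spin":-8},{"offset":[0.039,-0.096,0],"spin":-12},{"offset":[0.052,-0.129,0],"spin":-16},{"offset":[0.065,-0.161,0],"spin":-20},{"offset":[0.078,-0.193,0],"spin":-24},{"offset":[0.091,-0.226,0],"spin":-27},{"offset":[0.105,-0.258,0],"spin":-30}]'
python3 -m crank '[{"offset":[0.013,-0.032,0],"spin":-4},{"offset":[0.026,-0.064,0],"spin":-8},{"offset":[0.039,-0.096,0],"spin":-12},{"offset":[0.052,-0.129,-0.01],"spin":-16},{"offset":[0.065,-0.161,-0.03],"spin":-20},{"offset":[0.078,-0.193,-0.05],"spin":-24},{"offset":[0.091,-0.226,-0.07],"spin":-27},{"offset":[0.105,-0.258,-0.09],"spin":-30}]'
```

```text
clock: 2.33
eef_pos: [404.0, -4.7, 205.9]
eef_rot: [3.14, 0.0, 1.729]
wrist_force: [0.0, 1.1, -0.1]
finger_gap: 56.0
clock: 3.0
eef_pos: [509.3, -264.5, 114.8]
eef_rot: [3.14, 0.0, 1.203]
wrist_force: [-0.5, -0.3, 1.2]
finger_gap: 56.4
```

```bash
python3 -m crank '[{"offset":[-0.001,0.003,-0.012],"spin":0.6},{"offset":[-0.001,0.003,-0.027],"spin":0.6},{"offset":[-0.001,0.003,-0.042],"spin":0.6},{"offset":[-0.001,0.003,-0.057],"spin":0.6},{"offset":[-0.001,0.003,-0.07],"spin":0.6},{"offset":[-0.001,0.003,-0.079],"spin":0.6},{"offset":[-0.001,0.003,-0.079],"spin":0.6},{"offset":[-0.001,0.003,-0.079],"spin":0.6}]'
python3 - <<'E'
from h import *
T=manip.camera("top");S=manip.camera("scene")
a=np.array(T["pixels"])[180:265,300:414];b=np.array(S["pixels"])[160:245,140:254]
im=cv2.resize(np.hstack([a,b]),None,fx=3.5,fy=3.5,interpolation=cv2.INTER_CUBIC)
cv2.imwrite("pics/grasp.png",cv2.convertScaleAbs(im[:,:,::-1],alpha=1.5,beta=10))
E
```

```text
clock: 3.67
eef_pos: [508.3, -261.5, 36.0]
eef_rot: [3.14, 0.0, 1.213]
wrist_force: [0.2, 0.2, 0.0]
finger_gap: 56.2
```

View pics/grasp.png

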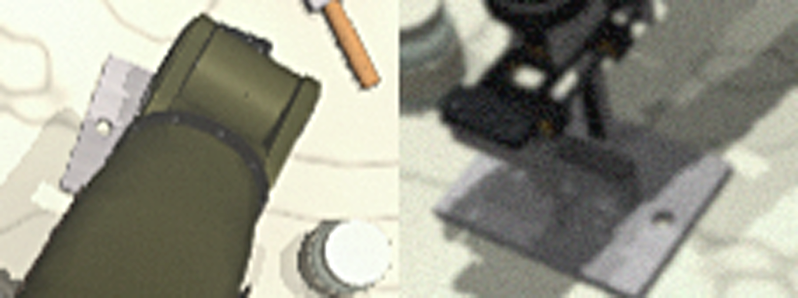

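The arm hides the plate from the top. In the scene view the fingers straddle the crossbar near (600,140), and the plate has not moved. Closing the gripper.

```bash
python3 -m crank '[{"offset":[0,0,0],"spin":0},{"offset":[0,0,0],"spin":0},{"offset":[0,0,0],"spin":0},{"offset":[0,0,0],"spin":0},{"offset":[0,0,0],"spin":0},{"offset":[0,0,0],"spin":0},{"offset":[0,0,0],"spin":0},{"offset":[0,0,0],"spin":0}]' 0 50
python3 -m crank '[{"offset":[0,0,0.01],"spin":0},{"offset":[0,0,0.03],"spin":0},{"offset":[0,0,0.05],"spin":0},{"offset":[0,0,0.07],"spin":0},{"offset":[0,0,0.09],"spin":0},{"offset":[0,0,0.11],"spin":0},{"offset":[0,0,0.125],"spin":0},{"offset":[0,0,0.13],"spin":0}]'
```

```text
clock: 4.43
eef_pos: [508.5, -261.7, 36.8]
eef_rot: [3.139, 0.0, 1.213]
wrist_force: [-3.5, 1.5, 2.1]
finger_gap: 17.4
clock: 5.1
eef_pos: [509.1, -262.0, 169.6]
eef_rot: [3.136, 0.001, 1.213]
wrist_force: [0.2, -0.0, -2.9]
finger_gap: 17.4
```

```bash
python3 -m crank '[{"offset":[0.003,0.012,0],"spin":1},{"offset":[0.009,0.032,0],"spin":2},{"offset":[0.017,0.06,0],"spin":4},{"offset":[0.026,0.09,0],"spin":6},{"offset":[0.035,0.123,0],"spin":7.5},{"offset":[0.044,0.157,0],"spin":9},{"offset":[0.054,0.191,0],"spin":11},{"offset":[0.064,0.225,0],"spin":12.6}]'
python3 -m crank '[{"offset":[0.009,0.034,0],"spin":2},{"offset":[0.018,0.067,0],"spin":4},{"offset":[0.027,0.1,0],"spin":6},{"offset":[0.036,0.133,0],"spin":7.5},{"offset":[0.045,0.165,0],"spin":9},{"offset":[0.054,0.195,0],"spin":11},{"offset":[0.06,0.216,0],"spin":12.6},{"offset":[0.064,0.225,0],"spin":12.6}]'
python3 -m crank '[{"offset":[0,0,-0.008],"spin":0},{"offset":[0,0,-0.016],"spin":0},{"offset":[0,0,-0.024],"spin":0},{"offset":[0,0,-0.03],"spin":0},{"offset":[0,0,-0.035],"spin":0},{"offset":[0,0,-0.035],"spin":0},{"offset":[0,0,-0.035],"spin":0},{"offset":[0,0,-0.035],"spin":0}]'
python3 - <<'E'
from h import *
T=manip.camera("top");S=manip.camera("scene")
save(T,"t1.png");save(S,"s1.png")
a=np.array(T["pixels"])[140:225,170:284];b=np.array(S["pixels"])[190:275+15,300:414]
k=3.5
A=cv2.resize(a,None,fx=k,fy=k,interpolation=cv2.INTER_CUBIC);B=cv2.resize(b,None,fx=k,fy=k,interpolation=cv2.INTER_CUBIC)
A=cv2.copyMakeBorder(A,0,B.shape[0]-A.shape[0],0,0,cv2.BORDER_CONSTANT)
cv2.imwrite("pics/over.png",cv2.convertScaleAbs(np.hstack([A,B])[:,:,::-1],alpha=1.5,beta=10))
E
```

```text
clock: 5.77
eef_pos: [572.8, -34.6, 168.7]
eef_rot: [3.137, 0.001, 1.436]
wrist_force: [0.7, -0.2, -3.0]
finger_gap: 17.5
clock: 6.43
eef_pos: [636.1, 194.0, 167.2]
eef_rot: [3.139, 0.001, 1.661]
wrist_force: [-0.7, -0.3, -4.4]
finger_gap: 17.5
clock: 7.1
eef_pos: [636.4, 193.7, 132.6]
eef_rot: [3.138, 0.001, 1.66]
wrist_force: [0.4, 0.0, -3.5]
finger_gap: 17.3
```

View pics/over.png

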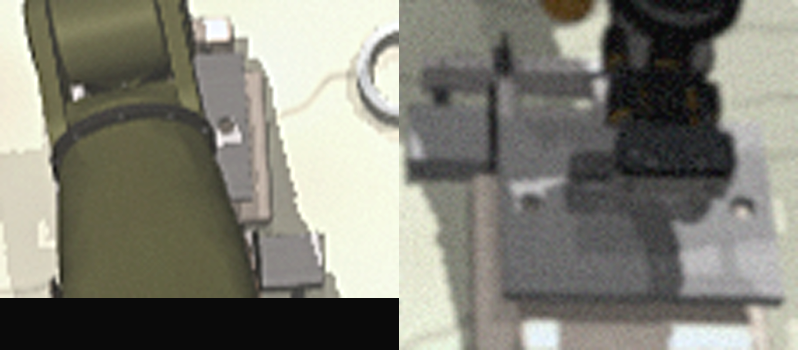

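Over.png: the plate hangs over the scale. Its holes show at crop (531,203) and (742,207) in the scene view and (226,126) in the top view. I'll compare them with the pegs camera by camera.

```bash
python3 - <<'E'
from h import *
S,T=manip.camera("scene"),manip.camera("top")
f=lambda U,V,u,v:((U+.5)/3.5-.5+u,(V+.5)/3.5-.5+v)
zt=132.6-36.8+12
for n,p,h,g in [("S -y",S,f(132,203,300,190),f(135,257,295,190)),("S +y",S,f(343,207,300,190),f(337,262,295,190)),("T -y",T,f(226,126,170,140),f(235,91,170,155))]:
    for zp in (44,):
        a=ray(p,*h,zt);b=ray(p,*g,zp);print(n,a.round(1),b.round(1),"move",(b-a)[:2].round(1))
# handle & peg refinement: hole centroids
E
```

```text
S -y [644.4 125.1 107.8] [646.5 120.   44. ] move [ 2.1 -5.1]
S +y [632.1 264.2 107.8] [635.1 258.4  44. ] move [ 3.  -5.8]
T -y [642.3 122.8 107.8] [642.5 118.3  44. ] move [ 0.2 -4.5]
```

```bash
python3 -m crank '[{"offset":[0.0005,-0.002,-0.003],"spin":0},{"offset":[0.001,-0.004,-0.01],"spin":0},{"offset":[0.0015,-0.005,-0.017],"spin":0},{"offset":[0.0015,-0.005,-0.024],"spin":0},{"offset":[0.0015,-0.005,-0.031],"spin":0},{"offset":[0.0015,-0.005,-0.036],"spin":0},{"offset":[0.0015,-0.005,-0.037],"spin":0},{"offset":[0.0015,-0.005,-0.037],"spin":0}]'
python3 - <<'E'
from h import *
T=manip.camera("top");S=manip.camera("scene")
a=np.array(T["pixels"])[150:210,215:265];b=np.array(S["pixels"])[220:280,310:415]
k=5
cv2.imwrite("pics/over2.png",cv2.convertScaleAbs(cv2.resize(np.hstack([a,b]),None,fx=k,fy=k,interpolation=cv2.INTER_CUBIC)[:,:,::-1],alpha=1.7,beta=10))
E
```

```text
clock: 7.97
eef_pos: [637.6, 189.0, 95.0]
eef_rot: [3.139, 0.001, 1.661]
wrist_force: [0.2, 0.5, -2.5]
finger_gap: 17.6
```

View pics/over2.png

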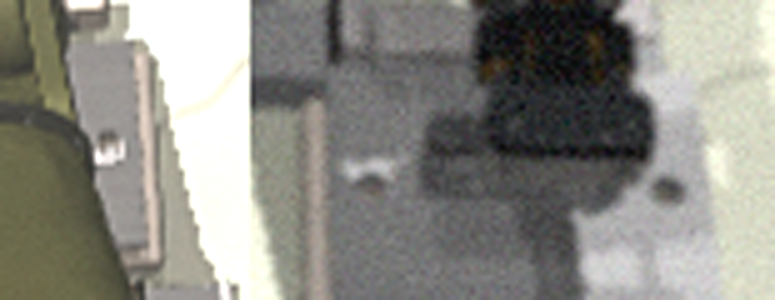

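Peg tips now show through the holes: scene (371,184) and (666,191), top (109,147). Computing the remaining offset.

```bash
python3 - <<'E'
from h import *
S,T=manip.camera("scene"),manip.camera("top")
f=lambda U,V,u,v,k=3.5:((U+.5)/k-.5+u,(V+.5)/k-.5+v)
zt=95-36.8+12
for n,p,h,g in [("S -y",S,f(121,184,310,220,5),f(135,257,295,190)),("S +y",S,f(416,191,310,220,5),f(337,262,295,190)),("T -y",T,f(110,147,215,150,5),f(235,91,170,155))]:
    a=ray(p,*h,zt);b=ray(p,*g,44);print(n,a.round(1),b.round(1),"move",(b-a)[:2].round(1), "predicted peg tip px in crop", (np.array(proj(p,[b[0],b[1],53]))).round(1),h)
E
```

```text
S -y [644.6 119.5  70.2] [646.5 120.   44. ] move [1.9 0.5] predicted peg tip px in crop [333.5 261. ] (333.8, 256.4)
S +y [633.  258.9  70.2] [635.1 258.4  44. ] move [ 2.1 -0.5] predicted peg tip px in crop [391.5 262.5] (392.8, 257.8)
T -y [641.2 117.3  70.2] [642.5 118.3  44. ] move [1.3 1. ] predicted peg tip px in crop [236.6 180. ] (236.6, 179.0)
```

```bash
python3 -m crank '[{"offset":[0.0015,0,0],"spin":0},{"offset":[0.0015,0,-0.003],"spin":0},{"offset":[0.0015,0,-0.006],"spin":0},{"offset":[0.0015,0,-0.009],"spin":0},{"offset":[0.0015,0,-0.012],"spin":0},{"offset":[0.0015,0,-0.014],"spin":0},{"offset":[0.0015,0,-0.014],"spin":0},{"offset":[0.0015,0,-0.014],"spin":0}]'
```

```text
clock: 8.83
eef_pos: [639.2, 189.0, 81.7]
eef_rot: [3.139, 0.001, 1.661]
wrist_force: [-1.5, -0.3, -4.5]
finger_gap: 17.6
```

No contact force while the underside is already below the peg tips, so the pegs are in the holes. Continuing down.

```bash
python3 -m crank '[{"offset":[0,0,-0.002],"spin":0},{"offset":[0,0,-0.004],"spin":0},{"offset":[0,0,-0.006],"spin":0},{"offset":[0,0,-0.008],"spin":0},{"offset":[0,0,-0.009],"spin":0},{"offset":[0,0,-0.010],"spin":0},{"offset":[0,0,-0.010],"spin":0},{"offset":[0,0,-0.010],"spin":0}]'
```

```text
clock: 9.5
eef_pos: [639.2, 188.9, 71.8]
eef_rot: [3.139, 0.001, 1.66]
wrist_force: [-3.9, -2.3, 0.4]
finger_gap: 17.4
```

```bash
python3 -m crank '[{"offset":[0,0,0],"spin":0},{"offset":[0,0,0],"spin":0},{"offset":[0,0,0],"spin":0},{"offset":[0,0,0],"spin":0},{"offset":[0,0,0],"spin":0},{"offset":[0,0,0],"spin":0},{"offset":[0,0,0],"spin":0},{"offset":[0,0,0],"spin":0}]' 0.6 40
python3 -m crank '[{"offset":[0,0,0.01],"spin":0},{"offset":[0,0,0.03],"spin":0},{"offset":[0,0,0.05],"spin":0},{"offset":[0,0,0.07],"spin":0},{"offset":[0,0,0.09],"spin":0},{"offset":[-0.02,0,0.11],"spin":0},{"offset":[-0.05,0,0.12],"spin":0},{"offset":[-0.09,0,0.12],"spin":0}]'
python3 - <<'E'
from h import *
S=manip.camera("scene");save(S,"s2.png")
b=np.array(S["pixels"])[190:310,295:420]
cv2.imwrite("pics/seated.png",cv2.convertScaleAbs(cv2.resize(b,None,fx=5,fy=5,interpolation=cv2.INTER_CUBIC)[:,:,::-1],alpha=1.7,beta=10))
E
```

```text
clock: 10.17
eef_pos: [639.2, 188.9, 71.8]
eef_rot: [3.139, 0.001, 1.661]
wrist_force: [0.2, 0.2, 0.1]
finger_gap: 56.5
clock: 10.83
eef_pos: [549.8, 188.9, 194.6]
eef_rot: [3.134, -0.0, 1.66]
wrist_force: [0.5, 0.6, -0.0]
finger_gap: 56.4
```

View pics/seated.png

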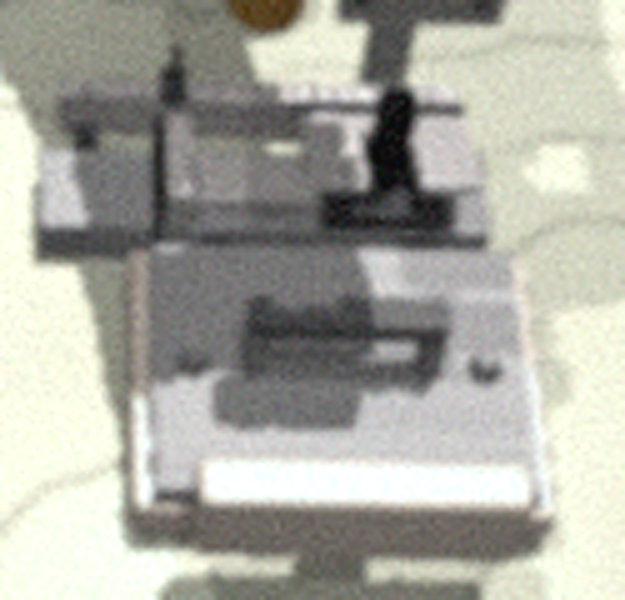

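The plate lies flat, with both pegs showing in the holes at (190,360) and (485,370). Rider tip is at (175,50) and post top at (397,95). Now turning for the post.

```bash
python3 -m crank '[{"offset":[-0.005,0.002,0],"spin":-6},{"offset":[-0.01,0.004,0],"spin":-12},{"offset":[-0.015,0.008,0],"spin":-18},{"offset":[-0.02,0.012,0],"spin":-24},{"offset":[-0.025,0.015,0],"spin":-30},{"offset":[-0.028,0.0165,0],"spin":-36},{"offset":[-0.028,0.0165,0],"spin":-42},{"offset":[-0.028,0.0165,0],"spin":-48}]'
python3 -m crank '[{"offset":[0,0,-0.005],"spin":-7},{"offset":[0,0,-0.012],"spin":-14},{"offset":[0,0,-0.02],"spin":-21},{"offset":[0,0,-0.03],"spin":-28},{"offset":[0,0,-0.04],"spin":-35},{"offset":[0,0,-0.05],"spin":-42},{"offset":[0,0,-0.06],"spin":-42},{"offset":[0,0,-0.065],"spin":-42}]'
python3 - <<'E'
from h import *
S=manip.camera("scene");save(S,"s3.png")
b=np.array(S["pixels"])[170:260,295:425]
cv2.imwrite("pics/post.png",cv2.convertScaleAbs(cv2.resize(b,None,fx=5,fy=5,interpolation=cv2.INTER_CUBIC)[:,:,::-1],alpha=1.7,beta=10))
print(manip.read_state()["joints"].round(2))
E
```

```text
clock: 11.55
eef_pos: [513.0, 205.3, 192.3]
eef_rot: [-3.14, 0.0, 0.819]
wrist_force: [-0.3, -0.9, 0.1]
finger_gap: 56.4
clock: 12.22
eef_pos: [512.7, 205.2, 126.6]
eef_rot: [-3.14, 0.001, 0.09]
wrist_force: [-0.2, 0.0, -0.5]
finger_gap: 56.0
[0.31 0.38 1.6  0.   1.16 1.79]
```

View pics/post.png

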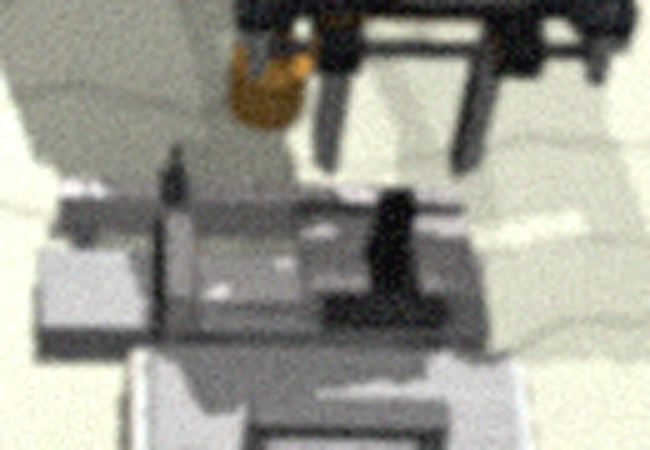

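Fingertips at (327,170) and (463,172), midpoint u≈395. Post top at (397,197), so y is centred. Moving 9 mm forward, then down and closing.

```bash
python3 -m crank '[{"offset":[0.004,0,0],"spin":0},{"offset":[0.009,0,0],"spin":0},{"offset":[0.009,0,-0.008],"spin":0},{"offset":[0.009,0,-0.018],"spin":0},{"offset":[0.009,0,-0.028],"spin":0},{"offset":[0.009,0,-0.036],"spin":0},{"offset":[0.009,0,-0.038],"spin":0},{"offset":[0.009,0,-0.038],"spin":0}]'
python3 -m crank '[{"offset":[0,0,0],"spin":0},{"offset":[0,0,0],"spin":0},{"offset":[0,0,0],"spin":0},{"offset":[0,0,0],"spin":0},{"offset":[0,0,0],"spin":0},{"offset":[0,0,0],"spin":0},{"offset":[0,0,0],"spin":0},{"offset":[0,0,0],"spin":0}]' 0 30
```

```text
clock: 12.93
eef_pos: [521.1, 205.0, 87.0]
eef_rot: [-3.141, 0.004, 0.09]
wrist_force: [-0.2, 0.5, 0.3]
finger_gap: 56.6
clock: 13.6
eef_pos: [521.2, 205.3, 87.3]
eef_rot: [-3.14, 0.003, 0.091]
wrist_force: [-0.5, 2.7, 2.6]
finger_gap: 17.9
```

Gripped. Pulling about 95 mm along the rail.

```bash
python3 -m crank '[{"offset":[0.001,-0.008,0],"spin":0},{"offset":[0.002,-0.022,0],"spin":0},{"offset":[0.003,-0.038,0],"spin":0},{"offset":[0.005,-0.055,0],"spin":0},{"offset":[0.006,-0.072,0],"spin":0},{"offset":[0.0075,-0.086,0],"spin":0},{"offset":[0.008,-0.095,0],"spin":0},{"offset":[0.008,-0.095,0],"spin":0}]'
python3 - <<'E'
from h import *
S=manip.camera("scene");save(S,"s4.png");T=manip.camera("top");save(T,"t4.png")
b=np.array(S["pixels"])[150:250,270:400]
cv2.imwrite("pics/pull.png",cv2.convertScaleAbs(cv2.resize(b,None,fx=6,fy=6,interpolation=cv2.INTER_CUBIC)[:,:,::-1],alpha=2.2,beta=20))
E
```

```text
clock: 14.27
eef_pos: [529.4, 109.0, 87.3]
eef_rot: [-3.14, 0.003, 0.089]
wrist_force: [1.7, 3.3, -0.6]
finger_gap: 18.0
```

View pics/pull.png

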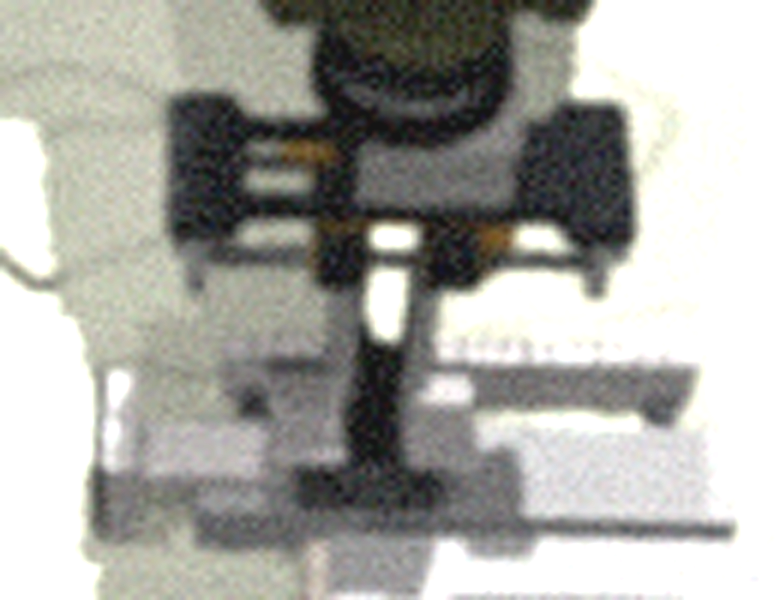

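The gripper hides the rider here. Post top is at crop (380,345). I'll get the mark from the earlier frames, using the now known gripped post positions to remove camera bias.

```bash
python3 - <<'E'
from h import *
S=manip.camera("scene");T=manip.camera("top")
yaw=.087
print("scene post proj start",proj(S,[521.2,205.3,108]),"meas",(374.1,208.4),"| now",proj(S,[529.4,109,108]),"meas 332.9 207.1")
print("top post start",proj(T,[521.2,205.3,108]))
# dark blobs near rider
for n,(v0,v1,u0,u1) in {"scene0.png":(196,214,318,342),"s2.png":(196,214,318,342),"top0.png":(222,238,232,252)}.items():
    g=cv2.imread("pics/"+n,0)[v0:v1,u0:u1].astype(int)
    print(n,u0,v0);print("\n".join(" ".join("%3d"%x for x in r) for r in g))
E
```

```text
scene post proj start (np.float64(372.7329870647765), np.float64(209.21274415536146)) meas (374.1, 208.4) | now (np.float64(333.26590494086537), np.float64(208.39157344088503)) meas 332.9 207.1
top post start (np.float64(207.2630697961612), np.float64(211.93491522123492))
scene0.png 318 196
134 129 129 135 128 129 127 126 125 130 124 128 124 128 127 127 126 128 129 133 128 124 115 112
130 130 125 129 128 130 133 128 127 128 128 126 132 128 129 128 127 130 129 126 126 129 128 124
130 131 131 126 125 126 125 132 130 121 128 123 113 125 126 124 130 131 127 130 128 132 132 132
131 129 130 129 133 129 130 127 128 127 124 101  97 107 120 122 131 129 130 124 129 127 133 123
127 129 125 128 124 131 131 133 127 128 117  89  79  98 121 131 127 124 127 129 126 126 130 128
133 125 128 128 127 127 128 133 128 125 112  82  57  93 123 131 128 126 132 130 130 129 128 130
126 122 127 122 128 125 126 129 119 114 105  73  64  89 119 126 125 124 130 127 128 127 126 132
126 127 130 125 125 129 124 126 116  94  80  49  54  83 109 121 127 127 124 127 122 126 130 132
125 122 121 125 125 126 125 120 100  74 
[... 3259 characters left out ...]
 140 142 144 123  73 107  87 151 137 141 139 140 139 140 141
142 143 141 140 140 142 142 119  70  63  67  78 128 130 140 143 135 138 145 145
129 136 137 138 141 129 144 103  51  56  52  66  93 121 129 146 132 111 147 143
118 133 120 135 142 105 152 140  58  54  46  71 120 148  98 151 141  78 152 144
150 143 100 151 144 102 155 142  51  43  49  70 122 152 110 156 137  99 144 133
155 146  97 143 137  84 136 124  69  53  45  63 100 128 126 121 100 102  96  69
126 120 100 101 100  72  69  71  83  60  46  49  51  51  53  50  58  61  70  71
 50  52  62  60  63  74  72  70  70  70  86  91 102  99  99  98 110 107 119 119
101 103 113 113 110 122 114 107 109 115 134 134 135 132 133 131 133 131 133 131
```

```bash
python3 - <<'E'
from h import *
S=manip.camera("scene")
for n,(v0,v1,u0,u1) in {"s4.png":(204,226,322,344),"s3.png":(206,224,364,386)}.items():
    g=cv2.imread("pics/"+n,0)[v0:v1,u0:u1].astype(int)
    print(n,u0,v0);print("\n".join("%3d:"%(v0+i)+" ".join("%3d"%x for x in r) for i,r in enumerate(g)))
for z in (108,104,90,70,50): print(z,np.round(proj(S,[529.4,109,z]),2), np.round(proj(S,[521.2,205.3,z]),2))
yaw=.088;c,s=np.cos(yaw),np.sin(yaw)
for L in (0,3,6,9):  # leg further by L: rider at post + (-62,0) in scale frame
    p=np.array([529.4,109.0])+L*np.array([s,-c])+(-62)*np.array([c,s])
    print(L,p.round(1),[np.round(proj(S,[*p,z]),2).tolist() for z in (64,52)])
T=manip.camera("top")
for L in (0,3,6,9):
    p=np.array([529.4,109.0])+L*np.array([s,-c])+(-62)*np.array([c,s])
    print(L,[np.round(proj(T,[*p,z]),2).tolist() for z in (64,40)])
E
```

```text
s4.png 322 204
204: 62  57  50  45  39  37  36  28  23  56  99 120 128 121  93  57  29  38  38  49  62  85
205: 61  57  45  42  42  40  31  28  16  41  81 106 117 109  85  43  28  38  38  48  70  96
206: 56  63  52  40  37  46  38  30   7  24  53  65  86  80  63  33  25  37  35  48  77  94
207: 53  51  41  40  38  40  36  29   3   8  18  30  30  43  30  23  28  45  34  41  67  91
208: 60  53  30  39  37  36  45  24   6   9   0   1  11  14  12  22  30  40  43  44  62  96
209: 43  37  41  37  42  38  37  15   9   0  12   4   8   2   4  18  34  43  37  49  57  86
210: 26  28  32  38  35  44  29  23   7   5   0   0   8   7   6  21  32  38  40  40  49  61
211: 26  24  32  32  40  37  37  20  10   0   1  11   3   9   2  26  39  43  41  42  38  46
212: 31  33  34  40  38  44  34  20  13   1   0  13   5   0  18  26  34  39  49  56  69  73
213: 44  40  46  45  48  46  29  11  15   0   0   8   1  14  13  38  41  42  50  69  84  95
214: 38  41  40  49  47  40  29  18   0   5   1   5   0   0  20  34  38  41  52  74 100 104
215: 44  43  44  48  46  42  26  22   9   9   1   1   3   4  15  29  41  
[... 2450 characters left out ...]
 10  10   0   0   0   1   0  15  24  35  55  58  55  54  52  62  55
223: 55  56  54  57  41  15   0   7   0   0   8   5  11  24  39  56  52  56  54  54  49  52
108 [333.27 208.39] [372.73 209.21]
104 [333.15 209.4 ] [372.53 210.22]
90 [332.76 212.9 ] [371.82 213.71]
70 [332.21 217.79] [370.82 218.61]
50 [331.68 222.58] [369.84 223.39]
0 [467.6 103.6] [[331.34, 200.16], [331.04, 203.08]]
3 [467.9 100.6] [[330.18, 200.14], [329.88, 203.05]]
6 [468.2  97.6] [[329.02, 200.12], [328.73, 203.03]]
9 [468.4  94.6] [[327.86, 200.1], [327.58, 203.01]]
0 [[239.51, 231.13], [239.9, 232.26]]
3 [[240.43, 231.07], [240.81, 232.2]]
6 [[241.35, 231.0], [241.71, 232.13]]
9 [[242.27, 230.93], [242.62, 232.06]]
```

Post bias in the scene camera is about −0.2 px. The rider at u≈329.8 then puts the mark 4–4.5 mm further out, and the top view, corrected for its bias, says about 5.5. Pulling 4.5 mm more and dwelling.

```bash
python3 -m crank '[{"offset":[0,-0.002,0],"spin":0},{"offset":[0.0004,-0.0045,0],"spin":0},{"offset":[0.0004,-0.0045,0],"spin":0},{"offset":[0.0004,-0.0045,0],"spin":0},{"offset":[0.0004,-0.0045,0],"spin":0},{"offset":[0.0004,-0.0045,0],"spin":0},{"offset":[0.0004,-0.0045,0],"spin":0},{"offset":[0.0004,-0.0045,0],"spin":0}]'
python3 -m crank '[{"offset":[0,0,0],"spin":0},{"offset":[0,0,0],"spin":0},{"offset":[0,0,0],"spin":0},{"offset":[0,0,0],"spin":0},{"offset":[0,0,0],"spin":0},{"offset":[0,0,0],"spin":0},{"offset":[0,0,0],"spin":0},{"offset":[0,0,0],"spin":0}]'
```

```text
clock: 15.23
eef_pos: [529.7, 106.6, 87.3]
eef_rot: [-3.14, 0.003, 0.091]
wrist_force: [1.0, 4.1, 0.1]
finger_gap: 17.5
clock: 15.9
eef_pos: [529.6, 106.6, 87.3]
eef_rot: [-3.14, 0.003, 0.091]
wrist_force: [2.2, 4.2, -0.1]
finger_gap: 17.3
```

The end readings were perhaps not settled when the last picture was taken. I'll remeasure now with the state and the picture together.

```bash
python3 - <<'E'
from h import *
S=manip.camera("scene");st=manip.read_state();save(S,"s5.png");x,y,z=st["eef_pos"];print(x,y,z,st["clock"])
g=cv2.imread("pics/s5.png",0)[206:226,320:342].astype(int)
print("\n".join("%3d:"%(206+i)+" ".join("%3d"%v for v in r) for i,r in enumerate(g)))
for zz in (108,104,90,70,50): print(zz,np.round(proj(S,[x,y,zz]),2),"+x face",np.round(proj(S,[x+9,y+.8,zz]),2))
yaw=.088;c,s=np.cos(yaw),np.sin(yaw)
for L in (-2,0,2,4):
    p=np.array([x,y])+L*np.array([s,-c])+(-62)*np.array([c,s]);print(L,p.round(1),[np.round(proj(S,[*p,q]),2).tolist() for q in (64,52,45)])
E
```

```text
529.6372911527675 106.57965412946133 87.34141021732566 15.95
206: 54  65  56  43  44  48  38  38  25  15  11  25  62  75  71  57  35  30  36  41  51  72
207: 59  64  62  51  42  41  39  39  26  11   2   9  16  33  29  22  21  32  33  42  49  74
208: 53  59  54  46  40  36  43  36  23   9   3   0   6   5   0   8  16  28  36  49  48  77
209: 39  41  43  40  40  36  41  39  25   7   7   8   0   0   0   7  18  33  37  38  48  65
210: 20  23  31  31  37  36  39  36  23   0   1   0   2   0   5  17  28  28  41  43  41  48
211: 21  28  28  32  37  44  43  37  19   4   1   0   6   0   0  16  28  38  38  38  37  41
212: 40  43  35  41  45  43  43  28  17   2  10   7  10   0   3   8  25  40  48  47  50  67
213: 38  36  41  43  45  41  36  35  12   5   0   0   0   0  10  11  36  41  43  46  63  88
214: 36  44  45  39  44  45  37  24  15   5   7   2   0   0   7  11  30  38  42  52  72  94
215: 43  41  47  45  52  46  50  30  18   6   0   4   9   3   0  17  34  43  57  68  90 103
216: 42  43  41  42  51  42  39  30   5   3   0  14   0   0   7  19  38  46  59  69  90  99
217: 42  44  40  43  49  40
[... 599 characters left out ...]
0  52  55  49  50
224: 53  51  58  58  57  51  29  19   1   1   1   5   1   0   8  22  32  50  50  53  54  56
225: 64  61  67  63  70  69  50  22   6   0   2   2   7   4   6  21  31  46  53  56  55  52
108 [332.27 208.38] +x face [332.39 211.28]
104 [332.16 209.39] +x face [332.28 212.29]
90 [331.78 212.89] +x face [331.89 215.77]
70 [331.24 217.78] +x face [331.35 220.66]
50 [330.72 222.57] +x face [330.82 225.43]
-2 [467.7 103.1] [[331.18, 200.17], [330.87, 203.08], [330.69, 204.76]]
0 [467.9 101.1] [[330.4, 200.15], [330.1, 203.07], [329.93, 204.75]]
2 [468.1  99.1] [[329.63, 200.14], [329.33, 203.05], [329.16, 204.73]]
4 [468.2  97.1] [[328.86, 200.12], [328.57, 203.04], [328.4, 204.72]]
```

Bias −0.3 px, so the mark is about 1.5 mm further on. Correcting, then pressing down while holding y.

```bash
python3 -m crank '[{"offset":[0,-0.0015,0],"spin":0},{"offset":[0,-0.0017,0],"spin":0},{"offset":[0,-0.0017,0],"spin":0},{"offset":[0,-0.0017,0],"spin":0},{"offset":[0,-0.0017,0],"spin":0},{"offset":[0,-0.0017,0],"spin":0},{"offset":[0,-0.0017,0],"spin":0},{"offset":[0,-0.0017,0],"spin":0}]' - 15
python3 -m crank '[{"offset":[0,0,-0.002],"spin":0},{"offset":[0,0,-0.004],"spin":0},{"offset":[0,0,-0.006],"spin":0},{"offset":[0,0,-0.008],"spin":0},{"offset":[0,0,-0.01],"spin":0},{"offset":[0,0,-0.012],"spin":0},{"offset":[0,0,-0.012],"spin":0},{"offset":[0,0,-0.012],"spin":0}]'
```

```text
clock: 16.62
eef_pos: [529.8, 104.8, 87.3]
eef_rot: [-3.14, 0.002, 0.091]
wrist_force: [4.1, 4.3, -0.9]
finger_gap: 17.8
clock: 17.28
eef_pos: [531.6, 105.0, 78.0]
eef_rot: [-3.14, -0.003, 0.091]
wrist_force: [1.0, 3.6, 20.7]
finger_gap: 17.9
```

```bash
python3 -m crank '[{"offset":[-0.0015,0,-0.002],"spin":0},{"offset":[-0.0015,0,-0.004],"spin":0},{"offset":[-0.0015,0,-0.006],"spin":0},{"offset":[-0.0015,0,-0.008],"spin":0},{"offset":[-0.0015,0,-0.01],"spin":0},{"offset":[-0.0015,0,-0.012],"spin":0},{"offset":[-0.0015,0,-0.014],"spin":0},{"offset":[-0.0015,0,-0.016],"spin":0}]' - 10
```

```text
clock: 17.95
eef_pos: [532.0, 105.2, 64.4]
eef_rot: [-3.14, -0.008, 0.091]
wrist_force: [1.8, 3.3, 22.5]
finger_gap: 18.2
```

```bash
python3 -m crank '[{"offset":[-0.001,0,-0.002],"spin":0},{"offset":[-0.001,0,-0.004],"spin":0},{"offset":[-0.001,0,-0.006],"spin":0},{"offset":[-0.001,0,-0.008],"spin":0},{"offset":[-0.001,0,-0.01],"spin":0},{"offset":[-0.001,0,-0.012],"spin":0},{"offset":[-0.001,0,-0.013],"spin":0},{"offset":[-0.001,0,-0.014],"spin":0}]'
```

```text
clock: 18.62
eef_pos: [533.3, 105.5, 53.2]
eef_rot: [-3.14, -0.015, 0.091]
wrist_force: [1.2, 4.1, 22.3]
finger_gap: 18.0
```

```bash
python3 -m crank '[{"offset":[-0.001,-0.0005,-0.001],"spin":0},{"offset":[-0.001,-0.0005,-0.002],"spin":0},{"offset":[-0.001,-0.0005,-0.003],"spin":0},{"offset":[-0.001,-0.0005,-0.004],"spin":0},{"offset":[-0.001,-0.0005,-0.005],"spin":0},{"offset":[-0.001,-0.0005,-0.006],"spin":0},{"offset":[-0.001,-0.0005,-0.006],"spin":0},{"offset":[-0.001,-0.0005,-0.006],"spin":0}]'
```

```text
clock: 19.28
eef_pos: [533.9, 105.1, 50.0]
eef_rot: [-3.14, -0.019, 0.092]
wrist_force: [-2.3, 3.1, 24.7]
finger_gap: 18.0
```

```bash
python3 -m crank '[{"offset":[-0.001,0,-0.001],"spin":0},{"offset":[-0.001,0,-0.002],"spin":0},{"offset":[-0.001,0,-0.003],"spin":0},{"offset":[-0.001,0,-0.004],"spin":0},{"offset":[-0.001,0,-0.005],"spin":0},{"offset":[-0.001,0,-0.006],"spin":0},{"offset":[-0.001,0,-0.006],"spin":0},{"offset":[-0.001,0,-0.006],"spin":0}]'
python3 - <<'E'
from h import *
S=manip.camera("scene");st=manip.read_state();save(S,"s6.png");print(st["eef_pos"],st["wrist_force"])
T=manip.camera("top");save(T,"t6.png")
x,y,z=st["eef_pos"];print(proj(S,[x,y,108]),proj(S,[x+9,y+.8,70]))
g=cv2.imread("pics/s6.png",0)[206:226,320:342].astype(int)
print("\n".join("%3d:"%(206+i)+" ".join("%3d"%v for v in r) for i,r in enumerate(g)))
b=np.array(S["pixels"])[150:270,270:400]
cv2.imwrite("pics/shut.png",cv2.convertScaleAbs(cv2.resize(b,None,fx=5,fy=5,interpolation=cv2.INTER_CUBIC)[:,:,::-1],alpha=2.2,beta=20))
E
```

```text
clock: 19.95
eef_pos: [534.5, 105.5, 49.1]
eef_rot: [-3.14, -0.024, 0.092]
wrist_force: [-18.6, 2.0, 57.6]
finger_gap: 18.0
[534.52022476 105.45524983  49.0406857 ] [-18.75562887   2.49359376  57.25091151]
(np.float64(331.6991197342471), np.float64(209.89476315906762)) (np.float64(330.7837240577123), np.float64(222.16876436601044))
206: 18   0   2   1   6   3   4   8   2  10   0  16  26  33  43  35  22  22  24   0   6   3
207: 17  10   0   1  10  10   2   1   0   0   9   6  15  25  32  27  19  16  27   2   6   7
208: 25  10   8  21   6  12  17   8   6   1  12   9   0   4  12  10  24  22  18   7  15  19
209: 25  16  31  28  29  38  29  17   7   7   3   4   0   7   0  19  29  30  23  26  24  36
210: 26  32  23  33  42  40  29  30  17   3   2   0   1   3   1  19  30  38  35  37  36  34
211: 19  27  27  36  37  37  37  20  10   0  14   1   7   0   4  11  25  37  32  39  36  26
212: 28  45  38  35  45  36  39  18   6   1   5   1   0   9   0  18  31  35  39  40  54  51
213: 50  49  41  36  40  41  31  18   9   4   3   1   0   0   5  19  34  37  36  46  69  79
214: 50  45  45  41  42  35  3
[... 373 characters left out ...]
   3   0   0   2   0   4  11  25  40  42  47  71  92 101
219: 53  51  49  41  49  39  25   9   5   0   0   6   0   0  12  21  40  45  41  59  69  77
220: 58  54  45  45  45  44  33  16   4   1   0   1   4   0  16  28  43  36  46  45  50  55
221: 55  52  48  48  48  41  34  15   3   3  11   0   8   0  18  35  45  42  43  44  48  48
222: 54  58  47  45  40  37  27   9   1   9   0   0   0  15  24  34  44  42  49  41  52  51
223: 59  57  46  42  48  35  27   5   2   4   2   3   3  10  27  38  41  46  45  46  53  55
224: 68  54  46  45  38  40  27   4   4   4   5   1   5   8  22  34  46  40  44  51  55  60
225: 62  66  52  44  40  38  24   5   0   5   0   7   0  11  24  42  45  39  51  54  58  57
```

View pics/shut.png

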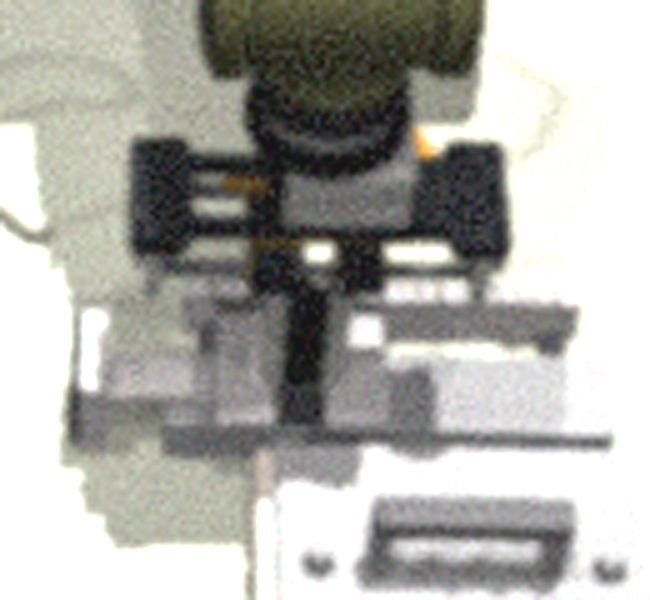

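Lever shut: the force jumped to 57 N at the end stop at z≈49. In the picture the fork lies flat at the post's foot (300,430), and the plate is still on the pegs (315,560) and (610,570). Now easing the push and firming the grip.

```bash
python3 -m crank '[{"offset":[0,-0.0004,-0.001],"spin":0},{"offset":[0,-0.0004,-0.001],"spin":0},{"offset":[0,-0.0004,-0.001],"spin":0},{"offset":[0,-0.0004,-0.001],"spin":0},{"offset":[0,-0.0004,-0.001],"spin":0},{"offset":[0,-0.0004,-0.001],"spin":0},{"offset":[0,-0.0004,-0.001],"spin":0},{"offset":[0,-0.0004,-0.001],"spin":0}]' - 25
python3 - <<'E'
from h import *
S=manip.camera("scene");st=manip.read_state();print(st["eef_pos"],st["wrist_force"],st["finger_gap"],abs(st["qd"]).max())
x,y,z=st["eef_pos"];save(S,"s7.png");yaw=.088;c,s=np.cos(yaw),np.sin(yaw)
p=np.array([x,y])+np.array([-66*c,-66*s]);print(proj(S,[*p,64]),"rider meas 329.74+0.3")
for r in manip.search_frame(S,"post_top")[:1]+manip.search_frame(S,"grip_post")[:1]: print(r)
E
```

```text
clock: 20.72
eef_pos: [534.5, 105.1, 49.3]
eef_rot: [-3.14, -0.024, 0.092]
wrist_force: [-8.7, 3.1, 21.2]
finger_gap: 17.9
[534.49582098 105.12377106  49.30543671] [-8.87811073  3.7779117  21.02754596] 17.76196606083334 0.0013858124707241443
(np.float64(329.68488491942685), np.float64(200.35180402069975)) rider meas 329.74+0.3
{'location': [538.3, 104.7, 83.5], 'conf': 0.67}
{'location': [554.6, 159.2, 37.0], 'conf': 0.47}
```

```bash
python3 -c "
from cell import manip
print(manip.sign_off())"
```

```text
the job is handed in; nothing more can be done
None
```

I set up the scale and handed the job in at about 21 s. No verdict was reported.

- **Plate:** it is on the base over both pegs and let go. The last close-up shows it flat, with both pegs visible in its holes.
- **Leg:** pulled out to the mark and still gripped at 25 N. The scene camera puts the post about 1 mm past the rider. The top camera's rider reading, corrected for a bias I only estimated, suggested it was 1–2 mm short. Both are inside the 6 mm tolerance. The rider was hidden behind the gripper during the pull, so its position comes from pictures taken before that.
- **Lever:** pressed down by sliding the fingers down the post until the upward force on the gripper jumped to 57 N at tool height 49 mm. I took that as the end stop, although the lever's stated shut height is 52 mm. I then eased the push to 21 N, and the arm was still. I had no direct reading of the lever angle.
- **Odd readings:** while pressing, the tool drifted about 5 mm along x and tilted 0.024 rad, but the grip held. The trained networks gave poor results on the rider, and late on for the post, so I relied on my own pixel measurements there.
- **Other things on the bench:** I did not measure them afterwards. The arm never came near them.

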